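# Hold the lid interlock of an open CD radio

### The arm

A 6-joint arm with a two-finger parallel gripper is mounted at the origin on the work surface. World frame = base frame: x ahead of the robot, y to its left, z up, the work surface at z = 0. Lengths are in mm, angles in rad, forces in N, time in s.
With the tool pointing down it reaches from about 375 to 925 mm from the base axis. Payload 5.7 kg.
Tool frame: the origin (TCP) lies between the finger pads; the fingertips stand 22 mm ahead of it and the grasp point (between the pads) lies 3 mm ahead of it; z points along the fingers, x is the direction in which the jaws open and shut, and the axes are right-handed (so a half turn about z gives the same grasp; the last joint's range is limited). The gripper opens to 85 mm and grips with 20 to 120 N. Pads are 22 mm wide; open, the fingers measure 114 mm over their backs; the gripper's body (76 mm by 85 mm) begins 54 mm behind the grasp point. The pads swing forward as they close: fully open they stand 13 mm farther back than shut.
Start: joints at [1.113, 0.359, 1.51, -0, 1.272, -0.115], TCP at [201.668, 565.063, 253.267] pointing down, gripper open.
Joint ranges: [-2.97, 2.97], [-1.01, 2.36], [0.21, 2.38], [-0.96, 4.11], [0.2, 2.71], [-2.98, 2.98]. Speed limits (rad/s): [2.39, 2.39, 3.14, 3.14, 3.14, 3.14].

### API

Orientations are given as [roll, pitch, yaw] about the fixed x, y, z axes, in that order (R = Rz(yaw) Ry(pitch) Rx(roll)).
In Python, from station import get_obs, vision, workorder, nets gives the robot as it stands.
- The arm moves only by the tool apply_moves, never from a script. Its argument "motion" is a list of rows, each an object of numbers: "ax", "ay", "az": the turn, a rotation vector about the tool's x, y, z in units of 180 degrees (1.0 is 180 degrees); "x", "y", "z": the shift along the tool's x, y, z in units of 0.2 m (1.0 is 0.2 m); "grip": the closure, from -1 (fully open) to 1 (shut), so that 0 is half open. A call has 1 to 20 rows; each row is the pose to reach, as a shift and turn from the pose measured when the call began, along the tool's axes at that moment, turning the shorter way round; what a row does not reach only later rows make up. A row lasts 1/8 s, in which the tool goes at most 62.5 mm and 10.7 degrees, less where a joint would pass 70% of its speed; a pose out of reach is approached as far as the arm can. A call with a number of a shift or a turn outside -1 to 1 is refused whole. A call with a gripper value outside its range is refused whole. The fingers move at their own pace and stop on an object; the grip force is fixed at half the most. Time passes only in rows, so rows that repeat a pose let the fingers close. It gives the time, the measured TCP pose, the force and the opening at its end, in the units of the state.
- get_obs(): the state, without advancing time (a new reading comes with each control period).
- vision.snapshot(name): name is "side" or "top"; returns a dict with "img" (400x640x3 uint8, red, green, blue), "fx", "fy", "cx", "cy" (pixels), "k1" (the pictures are not rectified: a ray, as slopes to the right and down, at radius r is drawn at 1 + k1 r^2 times it, then the intrinsics apply), "R" (3x3) and "t" (3): a world point X has camera coordinates R X + t. Camera axes: x right, y down, z forward; pixel columns grow to the right and rows downward; lengths in mm; the calibration is good to about 2 mm. A picture is of the moment at which its call begins. There is no depth.
- workorder.close_job(): hands the job in, once; it reports no verdict.
Trained networks look in the newest picture that a camera, given by its name, has taken for a name from the list of things; names that differ only in an ending like _2 or _b are one class to them, and where a whole thing is asked for, a point or a joint stands for the part that bears it (a point fixed in the world has none). Each returns a list of dicts, best first, with "confidence" (0 to 1); they miss things now and then, are a little off and sometimes report something else, mostly with a low value. They report only what shows in the picture. A call takes as long as a camera call. They do not tell look-alikes from the thing itself.
- nets.search_frame(camera, query): "extent" ([centre column, centre row, width, height] in pixels, round what is visible of it).
- nets.outline_of(camera, query): "mask" (400x640 bool, what is visible of it) and "extent" ([centre column, centre row, width, height] in pixels, round what is visible of it).
- nets.spot_point(camera, query): "point" ([column, row] in pixels: a listed point, or the origin of a listed thing).
The state is a dict: "t": time; "joint_positions": joint angles; "qvel": joint speeds; "effort": joint torques, N m; "tool_pos": TCP position; "ee_rot": TCP orientation; "force": force on the tool from outside, world axes, zero at the start; "torque": the same for the moment, N m; "gripper_width": opening from 0.0 (shut) to 1.0 (fully open).
Only numpy, scipy, OpenCV 4.12 (cv2) and the standard library are available. Lean on these libraries where they do the work, as an engineer would, in place of code of your own. Each camera call takes 0.05 s, during which the arm holds its last target. There are 200 camera calls.

### The job

The portable CD radio is on the bench with its disc lid taken off. Slide the function switch on its deck fully to the CD end (the end nearest the disc), then take the slim stick from the tool rack, reach it tip-first through the lid-switch slot in the deck and press the recessed lid switch gently all the way down, so that the drive would run as if the lid were shut. Finish while still gripping the stick and holding the switch down, and leave everything else on the table where it is.

Things in the scene. Friction and masses are not known exactly. Their poses are not given: they have to be found in the camera images.
- radio: Grey CD radio 225 (x) x 360 (y) mm, fixed; flat deck 125 mm above the table. Origin: centre of underside; x to its front (speakers, away from robot), z up. Disc well 132 mm wide at x -25, y 0. Deck also has a volume knob (34 mm wide, 11 high) at x 45, y 135, keys 4 mm high at x 96, |y|<55, lugs 9 mm high at x -100, y +-50. Folded handle behind, to x -129 mm.
- slot (a point): Centre of the mouth of the lid-switch slot, at deck level: a rectangular hole 12 mm (radio x) by 16 mm (radio y), at x = 62, y = 50 mm on the radio. Axes as the radio's. The white lid-switch plunger (10 x 14 mm flat top) lies recessed 13 mm below the mouth. The thin dark strip at y = 0 is only the lid catch.
- interlock (a joint): Lid-switch plunger inside the slot: 0 = up (its top 13 mm below the mouth), 0.006 m = all the way down (top 19 mm below the mouth). Sprung back up: about 1 N to start it, 3.4 N at the bottom stop; it rises when released.
- function (a joint): Function switch: slide along the radio's +y. 0 = the end away from the disc, 0.016 m = fully at the CD end, nearest the disc. Stays where it is left; about 1.5 N to move.
- function_top (a point): Centre of the top of the function switch's knob, a small metal block 11 mm (radio x) by 12 mm (radio y), standing 10.5 mm above the deck; it moves with the knob. At joint value 0 it is at x = 62, y = -138 mm on the radio.
- rack: Wooden tool rack, fixed: a plate 190 (x) x 56 (y) mm, 12 mm thick, top 90 mm above the table, on two end cheeks. Origin: centre of its underside; x along the row. Three holes 8.5 mm wide at x = -55, 0 and 55 mm, y = 0; one tool hangs by its shoulder in each, in any order.
- stick: Slim stick, 146 mm, 25 g: round shaft 6 mm thick, 80 mm long, blunt tip; then a straight round black handle 11 mm thick, 66 mm long (screwdriver handles are far thicker). Origin: the tip; z from tip to handle. Hangs upright in the rack, handle 90 to 156 mm and tip 10 mm above the table; lift 85 mm to clear the plate.
- driver_a: Screwdriver in the rack, shaft 6 mm, handle 28 mm thick and 72 mm long, top 162 mm above the table. Origin: its tip. Leave alone.
- driver_b: Nut driver in the rack, handle 26 mm thick and 70 mm long, top 160 mm above the table. Origin: its tip. Leave alone.
- cd_lid: The radio's round disc lid, about 155 mm across and 10 mm high, lying on the table. Origin: under its centre. Leave alone.
- meter: Multimeter lying flat, 160 x 78 x 50 mm. Origin: under its centre. Leave alone.
- spray: Spray can, 52 mm across, 165 mm high. Origin: under its centre. Leave alone.
- cell_0: Round battery cell standing, 26 mm across, 50 mm high. Origin: under its centre. Leave alone.
- cell_1: Another such cell. Leave alone.
- cell_2: Another such cell. Leave alone.
Things that resemble listed ones, but are neither listed nor needed, are in the scene too. Leave any pink look-alike of the rack alone.

How it is judged (in metres and radians):
On the way, in this order (a step that is already met when the one before it is completed fails the run):
1. the function switch is slid fully to the CD end (value of joint function above 0.0125 m), for 0.2 s.
2. the lid switch is held down with the stick through the slot (value of joint interlock above 0.004 m and contact force between stick and radio above 1 N and contact force between the fingers and stick above 2 N and z of stick in the frame of slot between -0.024 and -0.01 m and horizontal distance between stick and slot below 0.01 m and angle between stick's own z axis and vertical below 0.35 rad and contact force between stick and rack below 0.1 N), for 0.5 s.
At the end, for the whole second after the job is handed in: The function switch is within 3.5 mm of its CD end; the lid switch is pressed more than 4 mm of its 6 mm by the stick (over 1 N), whose tip is inside the slot and which leans less than 20 degrees; the fingers grip the stick (over 2 N) and it is clear of the rack (all of step 2 and value of joint function above 0.0125 m); the arm keeps its last pose, push and grip.
It fails at once if something else on the table or in the rack is moved by more than 25 mm (distance of any of cd_lid, meter, spray, cell_0, cell_1, cell_2, driver_a, driver_b from where it was at the start of the episode above 0.025 m).
It fails at once if the stick is pushed on the radio with more than 30 N (contact force between stick and radio above 30 N).
It also fails if it takes over 54 s, if anything falls off the work surface, if the arm or the gripper's body presses on something with over 40 N, if the wrist force passes 120 N, or if a joint passes its speed limit or range.

## Working session

There is one attempt and no reset: what is moved stays moved. The work goes in short steps, Python scripts to look and compute and a tool call to move; the robot and the scene stay as the last step left them, time stands still between calls to the robot, and variables do not carry over. Pictures are saved under pics/ and viewed, about 8 in all and at most 12, crops included, and the job is handed in when it is done.

Besides the shell and the picture viewer there is one more tool, called after "Request:" in YAML: its name, and indented under it one key for each argument. apply_moves: Moves the arm, as the interface text tells. Its arguments: {"type":"object","properties":{"motion":{"type":"array","items":{"type":"object","properties":{"ax":{"type":"number","minimum":-1,"maximum":1},"ay":{"type":"number","minimum":-1,"maximum":1},"az":{"type":"number","minimum":-1,"maximum":1},"x":{"type":"number","minimum":-1,"maximum":1},"y":{"type":"number","minimum":-1,"maximum":1},"z":{"type":"number","minimum":-1,"maximum":1},"grip":{"type":"number"}}}}},"required":["motion"]}

```bash
mkdir -p pics; cat > h.py <<'E'
import numpy as np, cv2
from station import get_obs, vision, workorder, nets
from scipy.spatial.transform import Rotation as Ro
def snap(n,save=None):
    s=vision.snapshot(n)
    if save: cv2.imwrite(f'pics/{save}.png',s['img'][...,::-1])
    return s
def K(s): return np.array([[s['fx'],0,s['cx']],[0,s['fy'],s['cy']],[0,0,1.]])
def D(s): return np.array([s['k1'],0,0,0.])
def proj(s,X):
    return cv2.projectPoints(np.atleast_2d(np.float64(X)),cv2.Rodrigues(np.array(s['R'],float))[0],np.array(s['t'],float),K(s),D(s))[0].reshape(-1,2)
def ray(s,p):
    u=cv2.undistortPoints(np.float64([[p]]),K(s),D(s))[0,0]
    R=np.array(s['R']);return -R.T@np.array(s['t']),R.T@np.array([*u,1])
def atz(s,p,z):
    c,d=ray(s,p);return c+d*(z-c[2])/d[2]
def tri(pairs):
    A=0;b=0
    for s,p in pairs:
        c,d=ray(s,p);d=d/np.linalg.norm(d);M=np.eye(3)-np.outer(d,d);A=A+M;b=b+M@c
    return np.linalg.solve(A,b)
E
python3 - <<'E'
from h import *
S={n:snap(n,n+'0') for n in('top','side')}
for n in S:
    print(n,-np.array(S[n]['R']).T@np.array(S[n]['t']),S[n]['fx'],S[n]['k1'])
    for q in ['radio','rack','stick','slot','function_top','driver_a','driver_b','spray','meter','cd_lid','cell_0']:
        a=nets.search_frame(n,q);b=nets.spot_point(n,q)
        print(q,[(np.round(x['extent']).tolist(),round(x['confidence'],2)) for x in a[:4]],[(np.round(x['point'],1).tolist(),round(x['confidence'],2)) for x in b[:4]])
print(get_obs())
E
```

```text
top [ 208.00505979  160.94205108 1980.6435094 ] 499.12782146802044 -0.007413703729435807
radio [([386.0, 228.0, 106.0, 72.0], 0.58), ([468.0, 198.0, 44.0, 37.0], 0.47)] [([378.9, 231.4], 0.55)]
rack [([275.0, 212.0, 28.0, 48.0], 0.67), ([301.0, 174.0, 5.0, 9.0], 0.22)] [([278.2, 214.1], 0.95), ([167.5, 245.3], 0.67)]
stick [] [([392.2, 165.8], 0.3)]
slot [([385.0, 231.0, 103.0, 69.0], 0.68)] [([370.3, 209.5], 0.83)]
function_top [] []
driver_a [([468.0, 197.0, 43.0, 34.0], 0.5), ([276.0, 196.0, 5.0, 8.0], 0.45)] [([278.6, 202.0], 0.46), ([270.3, 215.0], 0.37)]
driver_b [([468.0, 197.0, 43.0, 34.0], 0.5), ([276.0, 196.0, 5.0, 8.0], 0.45)] [([278.6, 202.0], 0.46), ([270.3, 215.0], 0.37)]
spray [([394.0, 159.0, 18.0, 22.0], 0.55), ([462.0, 250.0, 23.0, 45.0], 0.46)] [([390.3, 162.3], 0.51), ([347.3, 161.0], 0.47)]
meter [([464.0, 250.0, 23.0, 47.0], 0.63)] [([459.4, 248.0], 0.65)]
cd_lid [([470.0, 198.0, 45.0, 37.0], 0.8)] [([468.8, 198.3], 0.63)]
cell_0 [([346.0, 157.0, 5.0, 6.0], 0.44)] [([344.9, 161.9], 0.54), ([300.9, 176.3], 0.36)]
side [   16.77992018 -1026.99455557   828.8601058 
[... 848 characters left out ...]
25.2], 0.51), ([348.5, 207.5], 0.47)]
{'t': 2.3, 'joint_positions': array([ 1.11290206e+00,  3.58844407e-01,  1.51041491e+00, -4.00958986e-06,
        1.27249521e+00, -1.15123427e-01]), 'qvel': array([ 0.0010729 ,  0.00086704, -0.00204721, -0.00081796, -0.00066357,
        0.0002496 ]), 'effort': array([-2.02492640e-05, -5.27579391e+01, -2.79042166e+01, -2.11791962e-04,
        1.76707817e-03,  1.55142493e-05]), 'tool_pos': array([201.66451603, 565.05590634, 253.23462081]), 'ee_rot': array([-3.14157787e+00,  1.61242383e-04,  1.22802666e+00]), 'force': array([-0.23584086, -0.0628167 , -1.07487414]), 'torque': array([-0.00229732, -0.04993923, -0.01050382]), 'gripper_width': 0.9954082867969214}
```

```bash
python3 - <<'E'
import cv2,numpy as np
a=cv2.imread('pics/top0.png')[110:300,240:500];b=cv2.imread('pics/side0.png')[110:400,200:500]
cv2.imwrite('pics/t1.png',cv2.resize(a,None,fx=3,fy=3,interpolation=2));cv2.imwrite('pics/s1.png',cv2.resize(b,None,fx=2,fy=2,interpolation=2))
E
```

```text
(no output)
```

View pics/t1.png

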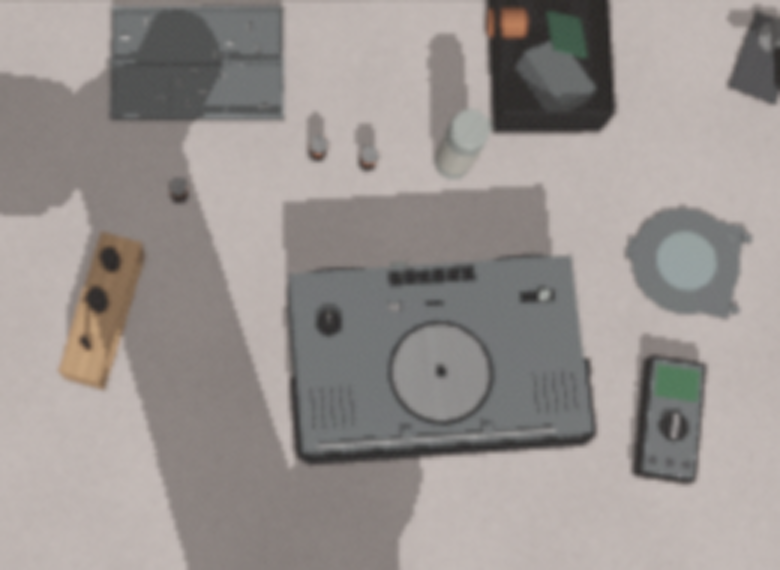

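View pics/s1.png

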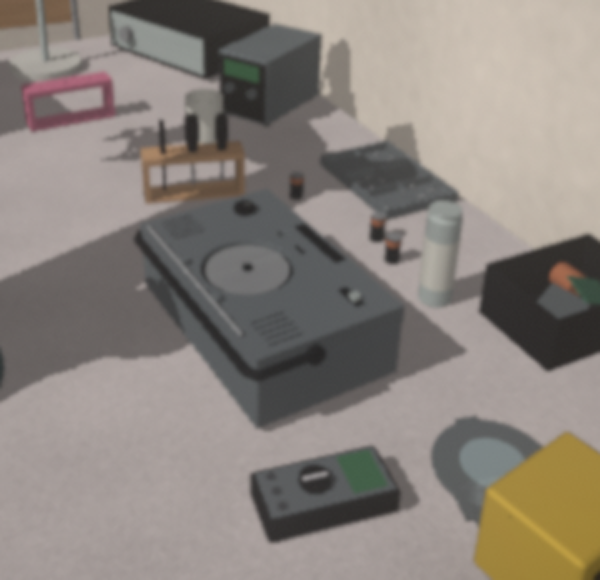

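```bash
cat >> h.py <<'E'
def cen(g,p,r,bright):
    x,y=np.round(p).astype(int);w=g[y-r:y+r+1,x-r:x+r+1].astype(float)
    b=np.median(np.r_[w[0],w[-1],w[:,0],w[:,-1]]);d=np.clip((w-b)*(1 if bright else -1),0,None)
    d[d<0.35*d.max()]=0
    Y,X=np.mgrid[y-r:y+r+1,x-r:x+r+1];return np.array([(d*X).sum(),(d*Y).sum()])/d.sum()
E
python3 - <<'E'
from h import *
from scipy.optimize import least_squares
import pickle
S={n:snap(n) for n in('top','side')};pickle.dump(S,open('S0.pkl','wb'))
G={n:cv2.cvtColor(S[n]['img'],cv2.COLOR_RGB2GRAY) for n in S}
pts=[('top',(240+329/3,110+321/3),(45,135,134),5,0),('top',(421,208.3),(62,-138,135.5),3,1),('top',(371.3,212.3),(62,50,113),3,1),
('side',(323,213.5),(45,135,134),8,0),('side',(377,258),(62,-138,135.5),4,1),('side',(340,227),(62,50,113),4,1)]
obs=[]
for n,p,X,r,b in pts:
    c=cen(G[n],p,r,b);print(n,p,c);obs.append(c)
def f(v,res=False):
    R=Ro.from_euler('z',v[2]).as_matrix()
    return np.concatenate([proj(S[n],R@np.array(X)+[v[0],v[1],0])[0]-o for (n,p,X,r,b),o in zip(pts,obs)])
s=least_squares(f,[380,0,0],loss='soft_l1');print(s.x,f(s.x).reshape(-1,2).round(2))
for nm,X in(('slot',(62,50,125)),('fn',(62,-138,135.5))):
    print(nm,Ro.from_euler('z',s.x[2]).as_matrix()@np.array(X)+[s.x[0],s.x[1],0])
# crops w/ nets
t=cv2.resize(S['top']['img'][180:260,255:310],None,fx=7,fy=7,interpolation=2)
u=cv2.resize(S['side']['img'][145:225,260:330],None,fx=5.6,fy=7,interpolation=2)
w=np.hstack([t,u])[...,::-1];print(w.shape);cv2.imwrite('pics/rk.png',w)
E
```

```text
top (349.6666666666667, 217.0) [349.21997063 216.75917768]
top (421, 208.3) [420.97687861 207.94508671]
top (371.3, 212.3) [370.90740741 211.98148148]
side (323, 213.5) [322.21573686 213.69945179]
side (377, 258) [377.07029478 257.14285714]
side (340, 227) [338.8 228.6]
[ 478.5373324  -102.93875145  -94.18795121] [[ 0.16  0.3 ]
 [ 0.51 -0.  ]
 [ 0.08  0.16]
 [-0.37 -1.65]
 [-0.37 -1.2 ]
 [ 1.5   0.65]]
slot [537.43676709 -49.32106226 125.        ]
fn [ 548.67779785 -236.98469547  135.5       ]
(560, 777, 3)
```

View pics/rk.png

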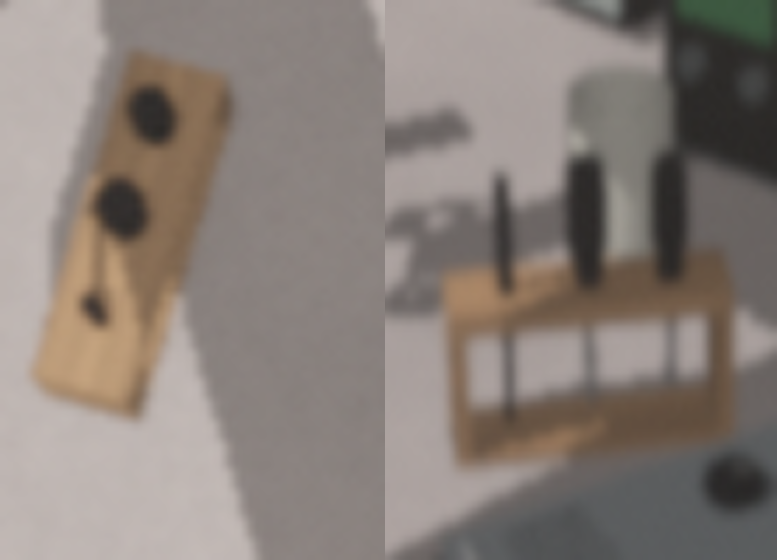

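```bash
python3 - <<'E'
from h import *
import pickle
S=pickle.load(open('S0.pkl','rb'))
T,U=S['top'],S['side']
su=lambda x,y:(260+(x-385)/5.6-.5,145+y/7-.5)
tu=lambda x,y:(255+x/7-.5,180+y/7-.5)
print('stick side base',atz(U,su(508,290),90),'top',atz(U,su(500,172),156),'tip',atz(U,su(511,415),10))
print('top view: c as z156/z120/z90',[atz(T,tu(94,307),z)[:2].round(1) for z in(156,120,90)])
# rack corners plate top z=90 in top view
c=[(130,50),(232,80),(140,418),(33,380)]
for p in c: print('corner z90',atz(T,tu(*p),90).round(1))
for p in [(152,115),(122,208)]: print('drivers z162',atz(T,tu(*p),161).round(1))
print('side plate corners z90', [atz(U,su(*p),90).round(1) for p in [(443,280),(452,325),(735,290),(727,250)]])
E
```

```text
stick side base [492.50953769 337.81750407  90.        ] top [492.71992523 344.46729904 156.        ] tip [493.39804957 344.87633506  10.        ]
top view: c as z156/z120/z90 [array([489.4, 337.3]), array([495. , 340.8]), array([499.6, 343.7])]
corner z90 [643.7 325.9  90. ]
corner z90 [626.4 269.1  90. ]
corner z90 [438.6 317.7  90. ]
corner z90 [459.6 376.3  90. ]
drivers z162 [591.8 307.5 161. ]
drivers z162 [541.5 322.8 161. ]
side plate corners z90 [array([457.5, 367.3,  90. ]), array([445.7, 316.1,  90. ]), array([628.4, 273.4,  90. ]), array([643.8, 318.7,  90. ])]
```

Request:
apply_moves:
  motion:
    - {"x":-0.4,"y":0.4,"grip":1}
    - {"x":-1,"y":1,"grip":1}
    - {"x":-1,"y":1,"grip":1}
    - {"x":-1,"y":1,"grip":1}
    - {"x":-1,"y":1,"grip":1}

```text
schema error: expected keys ax, ay, az, x, y, z, grip
```

Request:
apply_moves:
  motion:
    - {"x":-1,"y":1,"grip":1}
    - {"x":-1,"y":1,"grip":1}
    - {"x":-1,"y":1,"grip":1}
    - {"x":-1,"y":1,"grip":1}
    - {"x":-1,"y":1,"grip":1}

```text
schema error: expected keys ax, ay, az, x, y, z, grip
```

Request:
apply_moves:
  motion:
    - {"x":-1,"y":1,"az":0.372,"grip":1}
    - {"x":-1,"y":1,"az":0.372,"grip":1}
    - {"x":-1,"y":1,"az":0.372,"grip":1}
    - {"x":-1,"y":1,"az":0.372,"grip":1}
    - {"x":-1,"y":1,"az":0.372,"grip":1}
    - {"x":-1,"y":1,"az":0.372,"grip":1}
    - {"x":-1,"y":1,"az":0.372,"grip":1}
    - {"x":-1,"y":1,"az":0.372,"grip":1}

```text
schema error: expected keys ax, ay, az, x, y, z, grip
```

Request:
apply_moves:
  motion:
    - {"ax":0,"ay":0,"az":0,"x":-1,"y":1,"z":0,"grip":1}
    - {"ax":0,"ay":0,"az":0,"x":-1,"y":1,"z":0,"grip":1}
    - {"ax":0,"ay":0,"az":0,"x":-1,"y":1,"z":0,"grip":1}
    - {"ax":0,"ay":0,"az":0,"x":-1,"y":1,"z":0,"grip":1}
    - {"ax":0,"ay":0,"az":0,"x":-1,"y":1,"z":0,"grip":1}

```text
t: 3.02
tool_pos: [323.4, 307.0, 253.4]
ee_rot: [3.141, 0.0, 1.226]
force: [-0.5, 1.4, -0.2]
gripper_width: 0.001
```

Request:
apply_moves:
  motion:
    - {"ax":0,"ay":0,"az":0,"x":-1,"y":1,"z":0,"grip":1}
    - {"ax":0,"ay":0,"az":0,"x":-1,"y":1,"z":0,"grip":1}
    - {"ax":0,"ay":0,"az":0,"x":-1,"y":1,"z":0,"grip":1}
    - {"ax":0,"ay":0,"az":0,"x":-1,"y":1,"z":0,"grip":1}
    - {"ax":0,"ay":0,"az":0,"x":-1,"y":1,"z":0,"grip":1}

```text
t: 3.65
tool_pos: [445.4, 48.5, 254.0]
ee_rot: [3.14, 0.0, 1.224]
force: [0.5, 0.9, 0.1]
gripper_width: 0.0
```

Request:
apply_moves:
  motion:
    - {"ax":0,"ay":0,"az":0.372,"x":-1,"y":1,"z":0,"grip":1}
    - {"ax":0,"ay":0,"az":0.372,"x":-1,"y":1,"z":0,"grip":1}
    - {"ax":0,"ay":0,"az":0.372,"x":-1,"y":1,"z":0,"grip":1}
    - {"ax":0,"ay":0,"az":0.372,"x":-1,"y":1,"z":0,"grip":1}
    - {"ax":0,"ay":0,"az":0.372,"x":-1,"y":1,"z":0,"grip":1}
    - {"ax":0,"ay":0,"az":0.372,"x":-1,"y":1,"z":0,"grip":1}
    - {"ax":0,"ay":0,"az":0.372,"x":-1,"y":1,"z":0,"grip":1}

```text
t: 4.53
tool_pos: [565.6, -208.4, 254.2]
ee_rot: [3.141, -0.001, 0.051]
force: [-0.6, 0.5, 0.3]
gripper_width: -0.003
```

Request:
apply_moves:
  motion:
    - {"ax":0,"ay":0,"az":-0.003,"x":-0.093,"y":0.294,"z":0.15,"grip":1}
    - {"ax":0,"ay":0,"az":-0.003,"x":-0.093,"y":0.294,"z":0.35,"grip":1}
    - {"ax":0,"ay":0,"az":-0.003,"x":-0.093,"y":0.294,"z":0.516,"grip":1}
    - {"ax":0,"ay":0,"az":-0.003,"x":-0.093,"y":0.294,"z":0.516,"grip":1}
    - {"ax":0,"ay":0,"az":-0.003,"x":-0.093,"y":0.294,"z":0.516,"grip":1}

```text
t: 5.15
tool_pos: [550.2, -268.2, 151.0]
ee_rot: [3.141, -0.001, 0.06]
force: [0.5, -0.3, 0.2]
gripper_width: -0.0
```

```bash
python3 - <<'E'
from h import *
a=snap('top')['img'][185:235,395:445];b=snap('side')['img'][200:290,330:420]
cv2.imwrite('pics/p2.png',np.hstack([cv2.resize(a,(400,400),interpolation=2),cv2.resize(b,(400,400),interpolation=2)])[...,::-1])
print(get_obs()['tool_pos'],get_obs()['force'])
E
```

```text
[ 550.34977524 -268.15849422  151.40052304] [0.12248889 0.318229   1.30381438]
```

View pics/p2.png

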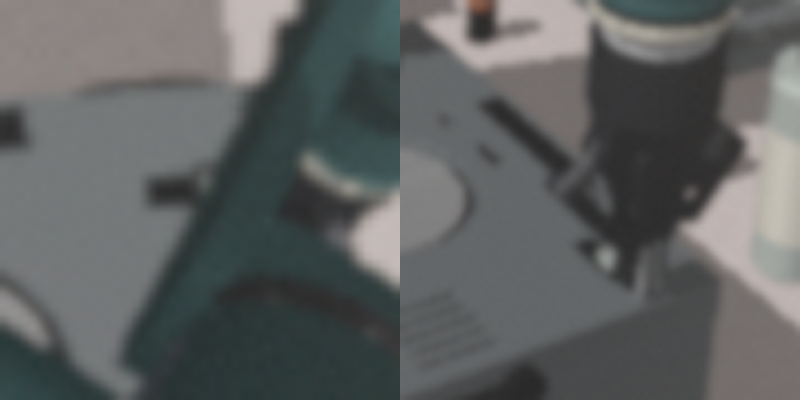

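Request:
apply_moves:
  motion:
    - {"ax":0,"ay":0,"az":0,"x":0,"y":-0.04,"z":0,"grip":1}
    - {"ax":0,"ay":0,"az":0,"x":0,"y":-0.08,"z":0,"grip":1}
    - {"ax":0,"ay":0,"az":0,"x":0,"y":-0.1,"z":0,"grip":1}
    - {"ax":0,"ay":0,"az":0,"x":0,"y":-0.12,"z":0,"grip":1}
    - {"ax":0,"ay":0,"az":0,"x":0,"y":-0.13,"z":0,"grip":1}
    - {"ax":0,"ay":0,"az":0,"x":0,"y":-0.13,"z":0,"grip":1}

```text
t: 6.0
tool_pos: [548.8, -241.9, 151.3]
ee_rot: [3.141, -0.002, 0.061]
force: [-0.1, -0.1, 1.4]
gripper_width: -0.004
```

Request:
apply_moves:
  motion:
    - {"ax":0,"ay":0,"az":0,"x":0,"y":-0.005,"z":0,"grip":1}
    - {"ax":0,"ay":0,"az":0,"x":0,"y":-0.01,"z":0,"grip":1}

```text
t: 6.25
tool_pos: [548.6, -240.1, 151.3]
ee_rot: [3.141, -0.002, 0.06]
force: [0.5, -1.7, 0.4]
gripper_width: -0.0
```

Request:
apply_moves:
  motion:
    - {"ax":0,"ay":0,"az":0,"x":0,"y":-0.005,"z":0,"grip":1}
    - {"ax":0,"ay":0,"az":0,"x":0,"y":-0.01,"z":0,"grip":1}

```text
t: 6.5
tool_pos: [548.7, -239.4, 151.4]
ee_rot: [3.138, -0.002, 0.061]
force: [-1.0, -7.1, -1.7]
gripper_width: -0.001
```

Request:
apply_moves:
  motion:
    - {"ax":0,"ay":0,"az":0,"x":0,"y":-0.005,"z":0,"grip":1}
    - {"ax":0,"ay":0,"az":0,"x":0,"y":-0.01,"z":0,"grip":1}

```text
t: 6.75
tool_pos: [548.7, -239.3, 151.5]
ee_rot: [3.135, -0.002, 0.061]
force: [-0.9, -9.6, -1.6]
gripper_width: -0.003
```

Request:
apply_moves:
  motion:
    - {"ax":0,"ay":0,"az":0,"x":0,"y":0.05,"z":0,"grip":1}
    - {"ax":0,"ay":0,"az":0,"x":0,"y":0.05,"z":-0.15,"grip":1}
    - {"ax":0,"ay":0,"az":0,"x":-0.16,"y":0.05,"z":-0.15,"grip":1}
    - {"ax":0,"ay":0,"az":0,"x":-0.16,"y":-0.085,"z":-0.15,"grip":1}
    - {"ax":0,"ay":0,"az":0,"x":-0.16,"y":-0.085,"z":0,"grip":1}
    - {"ax":0,"ay":0,"az":0,"x":-0.16,"y":-0.085,"z":0,"grip":1}
    - {"ax":0,"ay":0,"az":0,"x":-0.125,"y":-0.085,"z":0,"grip":1}
    - {"ax":0,"ay":0,"az":0,"x":-0.115,"y":-0.085,"z":0,"grip":1}
    - {"ax":0,"ay":0,"az":0,"x":-0.115,"y":-0.085,"z":0,"grip":1}

```text
t: 7.88
tool_pos: [525.5, -224.1, 152.0]
ee_rot: [3.134, -0.003, 0.061]
force: [0.4, -0.4, -0.5]
gripper_width: 0.0
```

Request:
apply_moves:
  motion:
    - {"ax":0,"ay":0,"az":0,"x":0.005,"y":0,"z":0,"grip":1}
    - {"ax":0,"ay":0,"az":0,"x":0.01,"y":0,"z":0,"grip":1}

```text
t: 8.12
tool_pos: [527.6, -224.1, 152.2]
ee_rot: [3.134, -0.004, 0.061]
force: [-0.2, -0.1, 0.0]
gripper_width: -0.005
```

Request:
apply_moves:
  motion:
    - {"ax":0,"ay":0,"az":0,"x":0.005,"y":0,"z":0,"grip":1}
    - {"ax":0,"ay":0,"az":0,"x":0.01,"y":0,"z":0,"grip":1}

```text
t: 8.38
tool_pos: [529.6, -224.0, 152.2]
ee_rot: [3.134, -0.003, 0.061]
force: [0.4, 0.2, 0.3]
gripper_width: 0.006
```

Request:
apply_moves:
  motion:
    - {"ax":0,"ay":0,"az":0,"x":0.005,"y":0,"z":0,"grip":1}
    - {"ax":0,"ay":0,"az":0,"x":0.01,"y":0,"z":0,"grip":1}

```text
t: 8.62
tool_pos: [531.7, -223.8, 152.2]
ee_rot: [3.134, -0.003, 0.061]
force: [-0.1, 0.9, 0.4]
gripper_width: -0.001
```

Request:
apply_moves:
  motion:
    - {"ax":0,"ay":0,"az":0,"x":0.005,"y":0,"z":0,"grip":1}
    - {"ax":0,"ay":0,"az":0,"x":0.01,"y":0,"z":0,"grip":1}

```text
t: 8.88
tool_pos: [533.8, -223.7, 152.2]
ee_rot: [3.134, -0.004, 0.061]
force: [-0.1, -0.8, -0.0]
gripper_width: -0.003
```

Request:
apply_moves:
  motion:
    - {"ax":0,"ay":0,"az":0,"x":0.005,"y":0,"z":0,"grip":1}
    - {"ax":0,"ay":0,"az":0,"x":0.01,"y":0,"z":0,"grip":1}

```text
t: 9.12
tool_pos: [535.9, -223.5, 152.2]
ee_rot: [3.134, -0.004, 0.061]
force: [-0.2, 0.8, 0.7]
gripper_width: -0.003
```

Request:
apply_moves:
  motion:
    - {"ax":0,"ay":0,"az":0,"x":0.005,"y":0,"z":0,"grip":1}
    - {"ax":0,"ay":0,"az":0,"x":0.01,"y":0,"z":0,"grip":1}

```text
t: 9.38
tool_pos: [537.0, -223.4, 152.1]
ee_rot: [3.134, -0.002, 0.062]
force: [-4.7, -0.9, 2.9]
gripper_width: -0.001
```

Request:
apply_moves:
  motion:
    - {"ax":0,"ay":0,"az":0,"x":-0.02,"y":0,"z":0,"grip":1}
    - {"ax":0,"ay":0,"az":0,"x":-0.02,"y":0,"z":-0.15,"grip":1}
    - {"ax":0,"ay":0,"az":0,"x":0.19,"y":0,"z":-0.15,"grip":1}
    - {"ax":0,"ay":0,"az":0,"x":0.19,"y":0,"z":-0.15,"grip":1}
    - {"ax":0,"ay":0,"az":0,"x":0.19,"y":0,"z":0,"grip":1}
    - {"ax":0,"ay":0,"az":0,"x":0.16,"y":0,"z":0,"grip":1}
    - {"ax":0,"ay":0,"az":0,"x":0.14,"y":0,"z":0,"grip":1}
    - {"ax":0,"ay":0,"az":0,"x":0.14,"y":0,"z":0,"grip":1}

```text
t: 10.38
tool_pos: [564.7, -222.0, 153.2]
ee_rot: [3.133, -0.003, 0.061]
force: [-0.2, 0.7, -0.9]
gripper_width: 0.002
```

Request:
apply_moves:
  motion:
    - {"ax":0,"ay":0,"az":0,"x":-0.01,"y":0,"z":0,"grip":1}
    - {"ax":0,"ay":0,"az":0,"x":-0.015,"y":0,"z":0,"grip":1}

```text
t: 10.62
tool_pos: [561.9, -222.4, 153.8]
ee_rot: [3.133, -0.003, 0.061]
force: [-0.9, -0.1, -0.2]
gripper_width: 0.004
```

Request:
apply_moves:
  motion:
    - {"ax":0,"ay":0,"az":0,"x":-0.005,"y":0,"z":0,"grip":1}
    - {"ax":0,"ay":0,"az":0,"x":-0.01,"y":0,"z":0,"grip":1}

```text
t: 10.88
tool_pos: [560.7, -222.6, 154.0]
ee_rot: [3.133, -0.005, 0.061]
force: [2.9, 0.6, -0.9]
gripper_width: -0.0
```

Request:
apply_moves:
  motion:
    - {"ax":0,"ay":0,"az":0,"x":0.04,"y":0,"z":-0.25,"grip":-0.2}
    - {"ax":0,"ay":0,"az":-0.2,"x":0,"y":-1,"z":-0.58,"grip":-0.2}
    - {"ax":0,"ay":0,"az":-0.25,"x":0,"y":-1,"z":-0.58,"grip":-0.2}
    - {"ax":0,"ay":0,"az":-0.25,"x":0,"y":-1,"z":-0.58,"grip":-0.2}
    - {"ax":0,"ay":0,"az":-0.25,"x":0,"y":-1,"z":-0.58,"grip":-0.2}
    - {"ax":0,"ay":0,"az":-0.25,"x":0,"y":-1,"z":-0.58,"grip":-0.2}

```text
t: 11.62
tool_pos: [547.9, -20.4, 269.0]
ee_rot: [3.131, 0.002, 0.85]
force: [0.2, -0.3, -0.1]
gripper_width: 0.597
```

```bash
cat >> h.py <<'E'
def go(p,yaw):
    o=get_obs();R=Ro.from_euler('xyz',o['ee_rot']).as_matrix()
    T=Ro.from_euler('xyz',[np.pi,0,yaw]).as_matrix()
    print('shift',(R.T@(np.array(p)-o['tool_pos'])/200).round(3),'turn',(Ro.from_matrix(R.T@T).as_rotvec()/np.pi).round(3),'pos',o['tool_pos'].round(1),o['ee_rot'].round(3),'w',o['gripper_width'],'t',o['t'])
E
python3 -c "
from h import *
go([491,340,250],1.30)"
```

```text
shift [ 1.167 -1.403  0.077] turn [ 0.003  0.001 -0.143] pos [547.9 -20.4 269. ] [3.131e+00 2.000e-03 8.500e-01] w 0.5968676408587639 t 11.625
```

Request:
apply_moves:
  motion:
    - {"ax":0.003,"ay":0,"az":-0.143,"x":0.85,"y":-1,"z":0.05,"grip":-0.2}
    - {"ax":0.003,"ay":0,"az":-0.143,"x":0.85,"y":-1,"z":0.05,"grip":-0.2}
    - {"ax":0.003,"ay":0,"az":-0.143,"x":0.85,"y":-1,"z":0.05,"grip":-0.2}
    - {"ax":0.003,"ay":0,"az":-0.143,"x":0.85,"y":-1,"z":0.05,"grip":-0.2}
    - {"ax":0.003,"ay":0,"az":-0.143,"x":0.85,"y":-1,"z":0.05,"grip":-0.2}

```text
t: 12.25
tool_pos: [509.4, 241.3, 255.6]
ee_rot: [-3.141, 0.005, 1.3]
force: [0.6, -0.8, 0.7]
gripper_width: 0.602
```

```bash
python3 - <<'E'
from h import *
S={n:snap(n) for n in('top','side')}
go([491,340,230],1.30)
r=Ro.from_euler('z',.0596).as_matrix()
for n in S:
    print(n,[ (j,proj(S[n],r@np.array([62,-138+j,135.5])+[479.6,-104.3,0])[0].round(1)) for j in(0,16)], proj(S[n],[[491,340,156],[491,340,90]]).round(1).tolist(),proj(S[n],[538.5,-50.7,113]).round(1))
a=S['top']['img'][190:240,250:300];b=S['side']['img'][145:225,260:340];c=S['top']['img'][190:240,365:435];d=S['side']['img'][200:280,320:400]
z=lambda i,w:cv2.resize(i,(w,290),interpolation=2)
cv2.imwrite('pics/p3.png',np.vstack([np.hstack([z(a,400),z(b,400)]),np.hstack([z(c,400),z(d,400)])])[...,::-1])
E
```

```text
shift [ 0.46  -0.225  0.126] turn [-0.     0.002 -0.   ] pos [509.8 239.4 255.7] [-3.141  0.006  1.3  ] w 0.6031297511516457 t 12.35
top [(0, array([421.8, 207.7])), (16, array([417.6, 207.9]))] [[267.2, 222.9], [268.8, 225.6]] [[371.3 211.9]]
side [(0, array([377.3, 256.1])), (16, array([373.9, 253. ]))] [[280.0, 169.6], [280.9, 185.8]] [[340.8 229.4]]
```

View pics/p3.png

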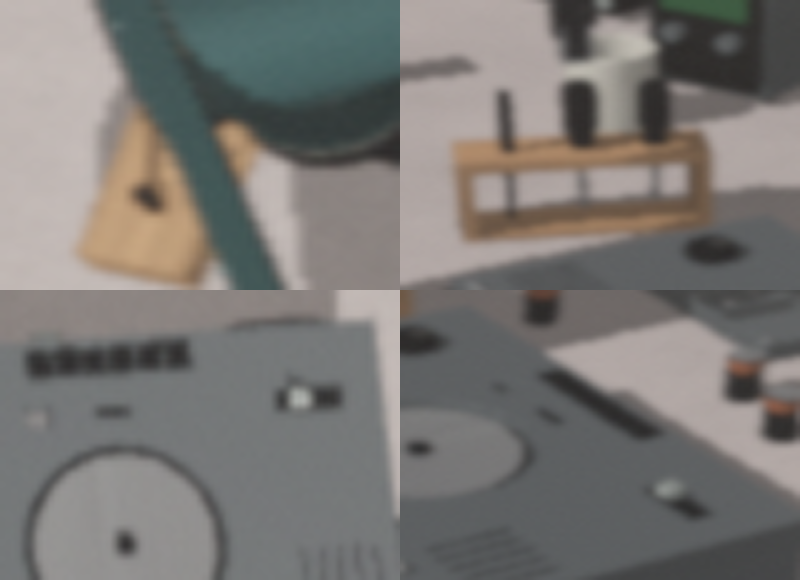

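Request:
apply_moves:
  motion:
    - {"ax":0,"ay":0.002,"az":0,"x":0.46,"y":-0.22,"z":0.1,"grip":-0.2}
    - {"ax":0,"ay":0.002,"az":0,"x":0.46,"y":-0.22,"z":0.1,"grip":-0.2}
    - {"ax":0,"ay":0.002,"az":0,"x":0.46,"y":-0.22,"z":0.3,"grip":-0.2}
    - {"ax":0,"ay":0.002,"az":0,"x":0.46,"y":-0.22,"z":0.5,"grip":-0.2}
    - {"ax":0,"ay":0.002,"az":0,"x":0.46,"y":-0.22,"z":0.55,"grip":-0.2}
    - {"ax":0,"ay":0.002,"az":0,"x":0.46,"y":-0.22,"z":0.55,"grip":-0.2}

```text
t: 13.1
tool_pos: [492.6, 337.8, 145.2]
ee_rot: [-3.141, 0.0, 1.298]
force: [0.4, -0.5, 0.2]
gripper_width: 0.599
```

```bash
python3 - <<'E'
from h import *
s=snap('side');go([492,340,146],1.3)
p=get_obs()['tool_pos']
print(proj(s,[p+[0,0,-3],[492,340,156],[492,340,10]]))
cv2.imwrite('pics/p4.png',cv2.resize(s['img'][130:230,230:350],None,fx=5,fy=5,interpolation=2)[...,::-1])
E
```

```text
shift [ 0.006 -0.008  0.001] turn [ 0.    -0.    -0.001] pos [493.1 338.4 146.2] [ 3.141e+00 -1.000e-03  1.298e+00] w 0.5970498493754788 t 13.15
[[280.89360111 172.87588179]
 [280.27931253 169.57709635]
 [282.10794932 204.43513367]]
```

View pics/p4.png

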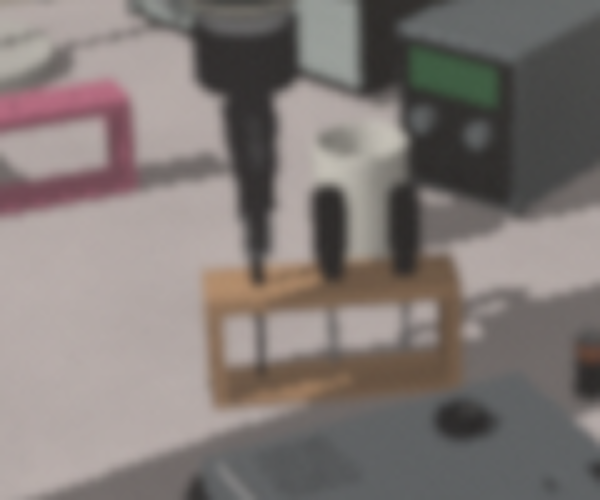

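Request:
apply_moves:
  motion:
    - {"ax":0,"ay":0,"az":0,"x":0,"y":0,"z":0,"grip":1}
    - {"ax":0,"ay":0,"az":0,"x":0,"y":0,"z":0,"grip":1}
    - {"ax":0,"ay":0,"az":0,"x":0,"y":0,"z":0,"grip":1}
    - {"ax":0,"ay":0,"az":0,"x":0,"y":0,"z":0,"grip":1}
    - {"ax":0,"ay":0,"az":0,"x":0,"y":0,"z":0,"grip":1}
    - {"ax":0,"ay":0,"az":0,"x":0,"y":0,"z":0,"grip":1}

```text
t: 13.9
tool_pos: [494.0, 338.9, 147.4]
ee_rot: [3.139, -0.003, 1.298]
force: [0.2, -1.0, 7.3]
gripper_width: 0.097
```

Request:
apply_moves:
  motion:
    - {"ax":0,"ay":0,"az":0,"x":0,"y":0,"z":-0.05,"grip":1}
    - {"ax":0,"ay":0,"az":0,"x":0,"y":0,"z":-0.1,"grip":1}
    - {"ax":0,"ay":0,"az":0,"x":0,"y":0,"z":-0.2,"grip":1}
    - {"ax":0,"ay":0,"az":0,"x":0,"y":0,"z":-0.3,"grip":1}
    - {"ax":0,"ay":0,"az":0,"x":0,"y":0,"z":-0.4,"grip":1}
    - {"ax":0,"ay":0,"az":0,"x":0,"y":0,"z":-0.5,"grip":1}
    - {"ax":0,"ay":0,"az":0,"x":0,"y":0,"z":-0.6,"grip":1}
    - {"ax":0,"ay":0,"az":0,"x":0,"y":0,"z":-0.7,"grip":1}
    - {"ax":0,"ay":0,"az":0,"x":0,"y":0,"z":-0.8,"grip":1}
    - {"ax":0,"ay":0,"az":0,"x":0,"y":0,"z":-0.85,"grip":1}

```text
t: 15.15
tool_pos: [493.7, 338.8, 319.1]
ee_rot: [3.138, -0.004, 1.298]
force: [-0.7, -0.0, -0.9]
gripper_width: 0.099
```

```bash
python3 - <<'E'
from h import *
s=snap('side');go([538.5,-50.7,320],1.3)
p=get_obs()['tool_pos']
print(proj(s,[p,p+[0,0,-22],p+[0,0,-60],p+[0,0,-136]]))
cv2.imwrite('pics/p5.png',cv2.resize(s['img'][90:210,230:350],None,fx=5,fy=5,interpolation=2)[...,::-1])
E
```

```text
shift [-1.817  0.738 -0.006] turn [ 0.001 -0.002 -0.   ] pos [494.1 339.  319.9] [ 3.137 -0.005  1.299] w 0.10085530715349539 t 15.2
[[278.6608353  126.51050557]
 [278.97890687 132.5603005 ]
 [279.51633048 142.80671041]
 [280.54805154 162.56474347]]
```

View pics/p5.png

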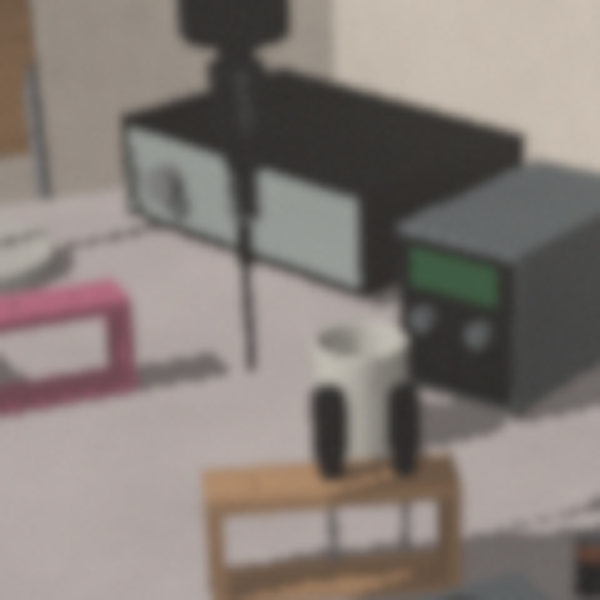

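Request:
apply_moves:
  motion:
    - {"ax":0,"ay":0,"az":0,"x":-0.95,"y":0.37,"z":0,"grip":1}
    - {"ax":0,"ay":0,"az":0,"x":-0.95,"y":0.37,"z":0,"grip":1}
    - {"ax":0,"ay":0,"az":0,"x":-0.95,"y":0.37,"z":0,"grip":1}
    - {"ax":0,"ay":0,"az":0,"x":-0.95,"y":0.37,"z":0,"grip":1}
    - {"ax":0,"ay":0,"az":0,"x":-0.95,"y":0.37,"z":0,"grip":1}

```text
t: 15.82
tool_pos: [514.2, 135.5, 319.0]
ee_rot: [3.138, -0.005, 1.296]
force: [-0.7, 1.0, -0.9]
gripper_width: 0.101
```

Request:
apply_moves:
  motion:
    - {"ax":0,"ay":0,"az":0,"x":-0.86,"y":0.36,"z":0.05,"grip":1}
    - {"ax":0,"ay":0,"az":0,"x":-0.86,"y":0.36,"z":0.1,"grip":1}
    - {"ax":0,"ay":0,"az":0,"x":-0.86,"y":0.36,"z":0.15,"grip":1}
    - {"ax":0,"ay":0,"az":0,"x":-0.86,"y":0.36,"z":0.18,"grip":1}
    - {"ax":0,"ay":0,"az":0,"x":-0.86,"y":0.36,"z":0.18,"grip":1}

```text
t: 16.45
tool_pos: [536.8, -47.8, 281.5]
ee_rot: [3.14, -0.006, 1.297]
force: [-0.1, -0.1, -0.7]
gripper_width: 0.098
```

```bash
python3 - <<'E'
from h import *
S={n:snap(n) for n in('top','side')};go([538.5,-50.7,273],1.3)
p=get_obs()['tool_pos']
for n in S: print(n,proj(S[n],[p,p+[0,0,-60],p+[0,0,-138],[538.5,-50.7,125]]).round(1).tolist())
s=S['side'];print(nets.spot_point('side','stick'),nets.spot_point('side','slot'))
cv2.imwrite('pics/p6.png',np.hstack([cv2.resize(s['img'][170:250,310:380],(700,600),interpolation=2)])[...,::-1])
cv2.imwrite('pics/p6t.png',S['top']['img'][...,::-1])
E
```

```text
shift [-0.015  0.011  0.048] turn [ 0.001 -0.002 -0.001] pos [537.2 -47.3 282.6] [ 3.138 -0.006  1.298] w 0.09639696523950476 t 16.55
top [[375.7, 203.7], [373.7, 206.9], [371.4, 210.7], [371.7, 211.3]]
side [[341.0, 178.6], [340.6, 197.1], [340.1, 220.0], [340.9, 226.0]]
[{'point': [337.0, 219.7], 'confidence': 0.66}, {'point': [414.2, 258.3], 'confidence': 0.6}] [{'point': [343.6, 225.6], 'confidence': 0.79}]
```

View pics/p6.png

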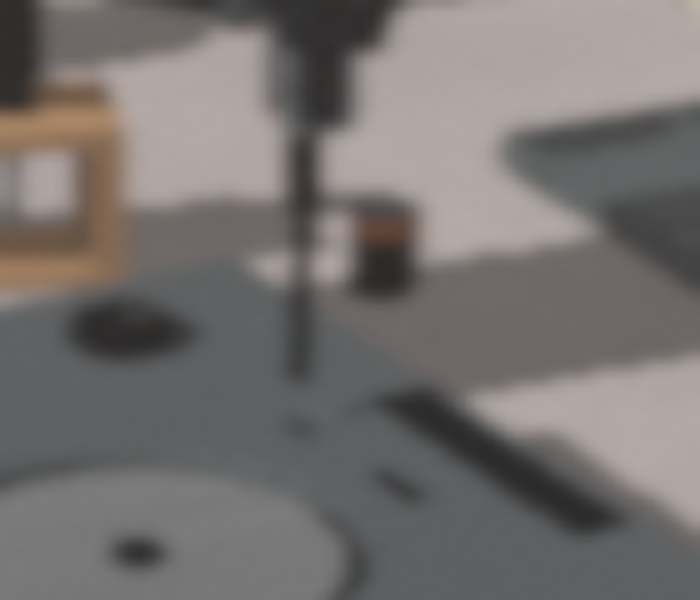

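Request:
apply_moves:
  motion:
    - {"ax":0.001,"ay":-0.002,"az":0,"x":-0.016,"y":0.011,"z":0,"grip":1}
    - {"ax":0.001,"ay":-0.002,"az":0,"x":-0.016,"y":0.011,"z":0.05,"grip":1}
    - {"ax":0.001,"ay":-0.002,"az":0,"x":-0.016,"y":0.011,"z":0.08,"grip":1}
    - {"ax":0.001,"ay":-0.002,"az":0,"x":-0.016,"y":0.011,"z":0.085,"grip":1}
    - {"ax":0.001,"ay":-0.002,"az":0,"x":-0.016,"y":0.011,"z":0.085,"grip":1}

```text
t: 17.27
tool_pos: [538.6, -51.2, 265.7]
ee_rot: [3.14, 0.001, 1.299]
force: [0.0, -0.5, 0.2]
gripper_width: 0.103
```

Request:
apply_moves:
  motion:
    - {"ax":0,"ay":0,"az":0,"x":0,"y":0,"z":0.01,"grip":1}
    - {"ax":0,"ay":0,"az":0,"x":0,"y":0,"z":0.02,"grip":1}

```text
t: 17.52
tool_pos: [538.6, -51.3, 261.7]
ee_rot: [3.14, 0.001, 1.298]
force: [-0.4, -0.2, -1.1]
gripper_width: 0.098
```

Request:
apply_moves:
  motion:
    - {"ax":0,"ay":0,"az":0,"x":0,"y":0,"z":0.01,"grip":1}
    - {"ax":0,"ay":0,"az":0,"x":0,"y":0,"z":0.02,"grip":1}

```text
t: 17.77
tool_pos: [538.6, -51.3, 257.6]
ee_rot: [3.14, 0.001, 1.298]
force: [0.5, 0.4, -0.2]
gripper_width: 0.099
```

Request:
apply_moves:
  motion:
    - {"ax":0,"ay":0,"az":0,"x":0,"y":0,"z":0.01,"grip":1}
    - {"ax":0,"ay":0,"az":0,"x":0,"y":0,"z":0.015,"grip":1}

```text
t: 18.02
tool_pos: [538.6, -51.3, 254.4]
ee_rot: [3.14, 0.001, 1.298]
force: [-0.1, 0.5, 0.8]
gripper_width: 0.1
```

Request:
apply_moves:
  motion:
    - {"ax":0,"ay":0,"az":0,"x":0,"y":0,"z":0.01,"grip":1}
    - {"ax":0,"ay":0,"az":0,"x":0,"y":0,"z":0.02,"grip":1}

```text
t: 18.27
tool_pos: [538.6, -51.3, 250.3]
ee_rot: [3.14, 0.001, 1.298]
force: [0.8, -0.4, -0.5]
gripper_width: 0.097
```

Request:
apply_moves:
  motion:
    - {"ax":0,"ay":0,"az":0,"x":0,"y":0,"z":0.01,"grip":1}
    - {"ax":0,"ay":0,"az":0,"x":0,"y":0,"z":0.015,"grip":1}

```text
t: 18.52
tool_pos: [538.7, -51.3, 247.3]
ee_rot: [3.14, 0.001, 1.298]
force: [-0.5, -0.9, 1.5]
gripper_width: 0.097
```

Request:
apply_moves:
  motion:
    - {"ax":0,"ay":0,"az":0,"x":0,"y":0,"z":0.01,"grip":1}
    - {"ax":0,"ay":0,"az":0,"x":0,"y":0,"z":0.01,"grip":1}

```text
t: 18.77
tool_pos: [538.7, -51.3, 245.4]
ee_rot: [3.14, 0.001, 1.298]
force: [-1.7, 0.6, 2.1]
gripper_width: 0.099
```

Request:
apply_moves:
  motion:
    - {"ax":0,"ay":0,"az":0,"x":0,"y":0,"z":0.005,"grip":1}
    - {"ax":0,"ay":0,"az":0,"x":0,"y":0,"z":0.01,"grip":1}

```text
t: 19.02
tool_pos: [538.8, -51.4, 243.4]
ee_rot: [3.14, 0.001, 1.298]
force: [-0.1, 0.3, 3.4]
gripper_width: 0.101
```

Request:
apply_moves:
  motion:
    - {"ax":0,"ay":0,"az":0,"x":0,"y":0,"z":0.005,"grip":1}
    - {"ax":0,"ay":0,"az":0,"x":0,"y":0,"z":0.005,"grip":1}

```text
t: 19.27
tool_pos: [539.3, -51.5, 243.2]
ee_rot: [3.138, 0.0, 1.298]
force: [-1.4, 0.7, 7.3]
gripper_width: 0.098
```

Request:
apply_moves:
  motion:
    - {"ax":0,"ay":0,"az":0,"x":0,"y":0,"z":0.006,"grip":1}
    - {"ax":0,"ay":0,"az":0,"x":0,"y":0,"z":0.006,"grip":1}
    - {"ax":0,"ay":0,"az":0,"x":0,"y":0,"z":0.006,"grip":1}
    - {"ax":0,"ay":0,"az":0,"x":0,"y":0,"z":0.006,"grip":1}
    - {"ax":0,"ay":0,"az":0,"x":0,"y":0,"z":0.006,"grip":1}
    - {"ax":0,"ay":0,"az":0,"x":0,"y":0,"z":0.006,"grip":1}

```text
t: 20.02
tool_pos: [539.7, -51.6, 243.1]
ee_rot: [3.137, 0.0, 1.298]
force: [-1.6, -0.1, 9.8]
gripper_width: 0.099
```

```bash
python3 - <<'E'
from h import *
S={n:snap(n) for n in('top','side')};o=get_obs();print(o['t'],o['tool_pos'],o['ee_rot'],o['force'],o['gripper_width'])
a=S['side']['img'][170:270,310:410];b=S['top']['img'][190:240,365:435]
cv2.imwrite('pics/p7.png',np.hstack([cv2.resize(a,(400,400),interpolation=2),cv2.resize(b,(400,400),interpolation=2)])[...,::-1])
E
```

```text
20.125 [539.74990731 -51.6113601  243.11274047] [3.13698871e+00 4.68425130e-04 1.29837708e+00] [-1.36803833  0.81073377  9.37816392] 0.0973198893782575
```

View pics/p7.png

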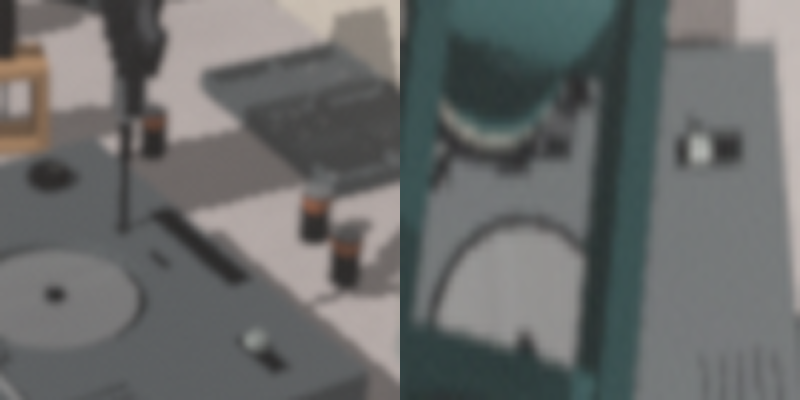

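```bash
python3 -c "
from h import *
print(workorder.close_job()); o=get_obs(); print(o['t'],o['tool_pos'],o['force'],o['gripper_width'])"
```

```text
the job is handed in; nothing more can be done
None
the job is handed in; nothing more can be done
```

The job is handed in at about 20 s of the 54 s allowed. The function switch is at its CD end and the gripped stick is holding the lid switch down. No verdict was reported.

- **Function switch:** I pushed it with the closed fingers until it met its end stop, at about 10 N. Later pictures from both cameras show the knob at the CD end, in the top view within a fraction of a pixel of its predicted place.
- **Stick and slot:** I took the slim stick from the outer hole of the wooden rack and lowered it into the slot without touching the deck. The plunger resisted gently, then stopped firmly.
- **Lid switch:** The firm stop came with the tip at about 105–106 mm above the table. The bottom stop should be at 106 mm.
- **Last check before handing in:** The arm pushed steadily at about 9.5 N, the tool leaned under 0.01 rad, and the grip was steady. The last pictures show the stick standing in the slot and the cells and other things in view undisturbed.
- **Disagreements:**
  - The side camera was off by about 1 to 2 pixels from the top camera. I settled the radio's position by touching the knob on three sides, which moved it by about 1 mm in x and y.
  - The fingers proved thinner at the tip than I had assumed, and the gripper read about 8 mm closed on the 11 mm handle, though it held firmly.
- **Not checked:** I had no direct reading of the interlock joint. That it is fully down rests on the force and the height.

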